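# Try a freshly painted glass piece over its place in a leaded panel

## Task

The paint on top of the oblong piece of glass is still wet, so never touch the glass with the gripper: slide the blade of the steel lifter under it between the two sticks of its drying rest, and lift it off. Carry it on the lifter over the wooden battens and nails and finish while still holding the lifter, with the glass hovering level and still, about 1 to 3 cm above the lead strips round the large empty opening of the leaded panel, centred on it and with its long side along the opening's long side, so that its shape can be compared. Nothing is put down or let go at the end; the glass and the lifter must never touch the panel, its battens or nails, and everything else stays where it is.

Things in the scene. Friction and masses are not known exactly. Their poses are not given: they have to be found in the camera images.
- lifter_grip (a point): Loose lifter: steel blade 46 wide, 3 thick, flat on the bench, with an upright dark wooden grip block, 32 (x) by 20 (y), top 98 above the blade's underside. Point: in the grip, 75 above the blade's underside. x along the blade to its free end, y across, z up: grasp from above across y. Blade spans x -30 to +90; steel collar at the grip's foot ends at x = +18; glass rides well centred at x = +57.
- glass_center (a point): Centre (2.5 above the underside) of the loose oblong amber glass, 62 (x) by 92 (y), 5 thick, 60 to 95 g, a dark leaf painted on it. It lies on the two sticks of its drying rest, long side (y) across them, off-centre by up to 5 mm and turned up to 0.1 rad.
- rest_oblong: Fixed drying rest under the oblong glass: wooden foot 70 (x) by 104, 6 thick, two sticks along x, 70 long, 19 wide, tops 36 above the bench; gap between them 66 wide, 30 high, open at both ends. Origin on the bench at its centre; x along the sticks away from the robot: slide the blade in along +x. A like rest beside it bears a round piece.
- panel: Fixed leaded panel, 218 (x) by 250, on a 6 thick board reaching x -122 to 150, y -140 to 156. Origin on the bench under the large opening's centre (the panel's middle); x away from the robot, y left. Lead tops 14 above the bench. Battens 22 wide along x at y = +140 and along y at x = +126, and nails at x = -114 (y = -90, 0, 90) and y = -131 (x = -70, 0, 70): tops 42 above the bench.
- opening (a point): Centre of the large empty opening of the panel, at the height of the tops of the lead strips (14 above the bench): 66 along x, 96 along y, paper showing within. Axes as the panel's. The smaller empty opening, to its -y side and about 65 x 66, is not the one meant.
- roundel: Bystander: round painted piece, 90 across, 5 thick, lying on the other drying rest; origin at the centre of its underside.
- jar: Bystander: jar 60 across, 75 tall; origin at the centre of its underside.
- hammer: Bystander: hammer lying on the bench beyond the rests, handle along x; origin under its middle.
- brush: Bystander: brush lying on the bench near the robot; origin under its middle.
- lead_strip: Bystander: strip of lead 160 x 10, 7 thick, on the bench; origin under its middle.
- lead_short: Bystander: strip of lead 110 x 10, 7 thick, on the bench; origin under its middle.
- nail_tray: Bystander: small metal tray of nails 110 x 80, 30 tall; origin under its middle.
There are look-alikes about, which are no part of the job. Leave any blue or green look-alike of the rest_oblong alone. What is shaped like the part that bears lifter_grip but blue or pink is not meant.

How it is judged:
By the outcome, as a careful person would: the job done as asked, in the order asked, and still so for the second after the job is handed in, while the arm keeps its last pose, push and grip.
It also fails if it takes over 56 s, if anything falls off the work surface, if the arm or the gripper's body presses on something with over 40 N, if the wrist force passes 120 N, or if a joint passes its speed limit or range.

## Robot

A 6-joint arm with a two-finger parallel gripper is mounted at the origin on the work surface. World frame = base frame: x ahead of the robot, y to its left, z up, the work surface at z = 0. Lengths are in m, angles in rad, forces in N, time in s.
With the tool pointing down it reaches from about 0.25 to 0.775 m from the base axis. Payload 4 kg.
Tool frame: the origin (TCP) lies at the very end of the fingers, on their centre line; the grasp point (between the pads) lies 19 mm behind it; y points along the fingers, z is the direction in which the jaws open and shut, and the axes are right-handed (so a half turn about y gives the same grasp; the last joint's range is limited). The gripper opens to 94 mm and grips with 3 to 60 N. Pads are 16 mm wide; open, the fingers measure 119 mm over their backs; the gripper's body (75 mm by 177 mm) begins 78 mm behind the grasp point.
Start: joints at [-1.372, 0.087, 1.371, -0, 1.684, -0.103], TCP at [0.163, -0.525, 0.206] pointing down, gripper open.
Joint ranges: [-3.1, 3.1], [-0.76, 2.03], [0.27, 2.55], [-1.08, 4.22], [0.17, 2.65], [-2.57, 2.57]. Speed limits (rad/s): [2.79, 2.79, 3.14, 3.14, 3.14, 3.14].

## Interface

Orientations are given as [roll, pitch, yaw] about the fixed x, y, z axes, in that order (R = Rz(yaw) Ry(pitch) Rx(roll)).
In Python, from bench import * gives the robot as it stands.
- The arm moves only by the tool carry_out, never from a script. Its argument "moves" is a list of rows, each a list of 7 numbers: the shift along the tool's x, y, z in m, then the turn, a rotation vector about the tool's x, y, z in degrees, then the opening, from 0 (shut) to 1 (fully open). A call has 1 to 8 rows; each row shifts and turns the commanded pose from where the row before left it, along the tool's axes as they then stand; what a row does not reach is not made up. A row lasts 1/8 s, in which the tool goes at most 62.5 mm and 10.7 degrees, less where a joint would pass 70% of its speed; a pose out of reach is approached as far as the arm can. A call with a gripper value outside its range is refused whole. The fingers move at their own pace and stop on an object; "newtons" is the grip in N (left out, the last holds). Time passes only in rows, so rows that do not move let the fingers close. It gives the time, the measured TCP pose, the force and the opening at its end, in the units of the state.
- get_obs(): the state, without advancing time (a new reading comes with each control period).
- camera(name): name is "scene" or "top" or "wrist"; returns a dict with "image" (400x640x3 uint8, red, green, blue), "z_map" (400x640 float32, m along the optical axis (not along the pixel's ray), 0 where there is no reading), "K" (3x3 intrinsics, pixels), "k1" (the pictures are not rectified: a ray, as slopes to the right and down, at radius r is drawn at 1 + k1 r^2 times it, then the intrinsics apply), "T" (4x4, takes a point from camera to world coordinates); the wrist camera has in their place "mount" (4x4, takes a point from camera to tool coordinates, whose origin is the TCP and whose axes are the tool frame's). Camera axes: x right, y down, z forward; pixel columns grow to the right and rows downward; lengths in m; the calibration is good to about 2 mm. A picture is of the moment at which its call begins: read the wrist's pose just before it.
- hand_in(): hands the job in, once; it reports no verdict.
The state is a dict: "t": time; "q": joint angles; "joint_velocities": joint speeds; "effort": joint torques, N m; "position": TCP position; "orientation": TCP orientation; "contact_force": force on the tool from outside, world axes, zero at the start; "moment": the same for the moment, N m; "grip_width": opening from 0.0 (shut) to 1.0 (fully open).
Only numpy, scipy, OpenCV 4.12 (cv2) and the standard library are available. Lean on these libraries where they do the work, as an engineer would, in place of code of your own. Each camera call takes 0.05 s, during which the arm holds its last target.

## Working session

There is one attempt and no reset: what is moved stays moved. The work goes in short steps, Python scripts to look and compute and a tool call to move; the robot and the scene stay as the last step left them, time stands still between calls to the robot, and variables do not carry over. Pictures are saved under pics/ and viewed, and the job is handed in when it is done.

Besides the shell and the picture viewer there is one more tool, called after "Emit:" as name([rows], argument=value, ...), one row to a line, values as JSON. carry_out: Moves the arm, as the interface text tells. Its arguments: {"type":"object","properties":{"moves":{"type":"array"},"newtons":{"type":"number"}},"required":["moves"]}

```bash
mkdir -p pics; ls; python3 - <<'E'
from bench import *
import cv2,numpy as np
o=get_obs();print(o)
for n in("scene","top","wrist"):
    c=camera(n);np.savez(f"{n}0.npz",**c);cv2.imwrite(f"pics/{n}0.png",c["image"][:,:,::-1]);print(n,c["K"],c["k1"],c.get("T",c.get("mount")))
E
```

```text
pics
{'t': 0.0, 'q': array([-1.37213488e+00,  8.79521433e-02,  1.37222795e+00, -1.02712224e-05,
        1.68357740e+00, -1.03117162e-01]), 'joint_velocities': array([ 0.00061965,  0.00029447,  0.00070213, -0.00022459, -0.00158385,
       -0.0003564 ]), 'effort': array([-2.35715379e-04, -3.40187824e+01, -3.02426183e+01,  7.16951396e-02,
        3.31080216e-02, -1.73124267e-04]), 'position': array([ 0.16334736, -0.52462294,  0.20431907]), 'orientation': array([-1.57295072e+00,  2.12682451e-04, -2.83981542e+00]), 'contact_force': array([-0.69803438,  0.46512179, -1.13499384]), 'moment': array([ 0.03662404,  0.01023736, -0.00958155]), 'grip_width': 0.9991314741558075}
scene [[431.17273976   0.         318.10200038]
 [  0.         431.17273976 203.49734885]
 [  0.           0.           1.        ]] 0.021198709796737287 [[-3.74099690e-01  7.36331094e-01 -5.63796011e-01  1.11002559e+00]
 [ 9.27388492e-01  2.97080435e-01 -2.27362704e-01  3.02764288e-01]
 [ 7.85352322e-05 -6.07914250e-01 -7.94002682e-01  9.52324705e-01]
 [ 0.00000000e+00  0.00000000e+00  0.00000000e+00  1.00000000e+00]]
top [[449.00075549   0.         326.37088893]
 [  0.         449.00075549 201.66332032]
 [  0.           0.           1.        ]] 0.00817803931230336 [[ 0.00536354 -0.98936526  0.14535338  0.28483805]
 [-0.99980759 -0.00256297  0.01944772  0.04471149]
 [-0.01886836 -0.14542972 -0.98918865  1.53019351]
 [ 0.          0.          0.          1.        ]]
wrist [[288.74081838   0.         320.3069681 ]
 [  0.         288.74081838 193.55302735]
 [  0.           0.           1.        ]] 0.01572738443270629 [[-5.82790500e-05  9.68665712e-01  2.48368144e-01 -7.17531063e-02]
 [-5.08766350e-04 -2.48368141e-01  9.68665581e-01 -1.80030603e-01]
 [ 9.99999869e-01 -6.99084442e-05  5.07299178e-04 -6.87444711e-04]
 [ 0.00000000e+00  0.00000000e+00  0.00000000e+00  1.00000000e+00]]
```

View pics/scene0.png

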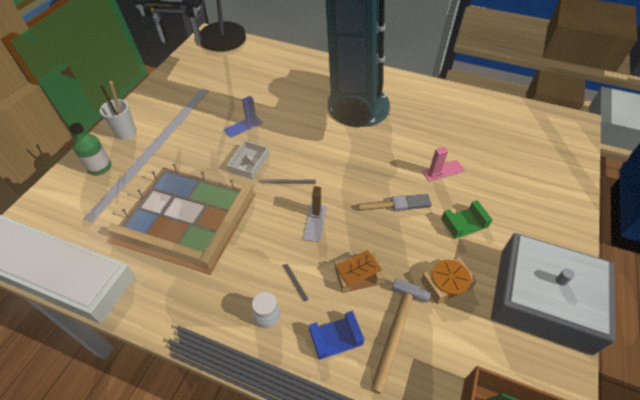

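View pics/top0.png

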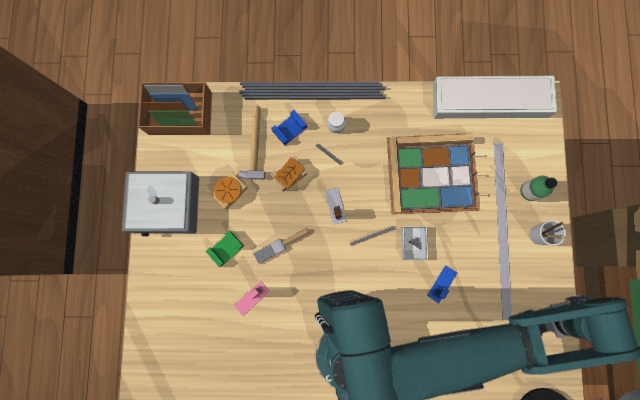

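View pics/wrist0.png

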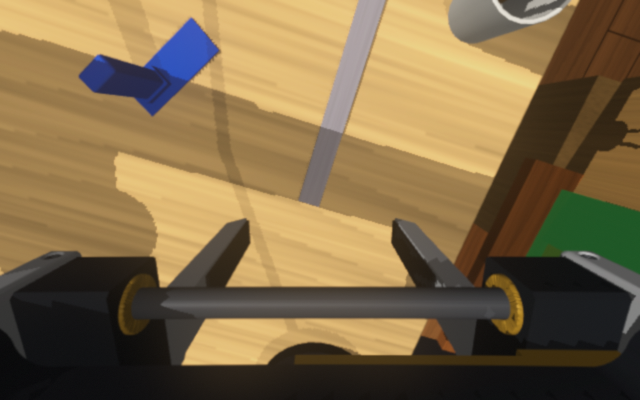

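```bash
cat > h.py <<'E'
import numpy as np,cv2
def rays(c,uv):
    K=c["K"];k=float(c["k1"]);uv=np.atleast_2d(np.asarray(uv,float))
    d=(uv-[K[0,2],K[1,2]])/[K[0,0],K[1,1]]
    s=d.copy()
    for _ in range(20): s=d/(1+k*(s**2).sum(1,keepdims=True))
    return np.c_[s,np.ones(len(s))]
def onplane(c,T,uv,z):
    r=rays(c,uv)@T[:3,:3].T; o=T[:3,3]; t=(z-o[2])/r[:,2]; return o+r*t[:,None]
def proj(c,T,P):
    p=(np.atleast_2d(P)-T[:3,3])@T[:3,:3]; s=p[:,:2]/p[:,2:]; s=s*(1+float(c["k1"])*(s**2).sum(1,keepdims=True))
    return s*[c["K"][0,0],c["K"][1,1]]+[c["K"][0,2],c["K"][1,2]]
def cloud(c,T):
    h,w=c["z_map"].shape; u,v=np.meshgrid(np.arange(w),np.arange(h))
    r=rays(c,np.c_[u.ravel(),v.ravel()])*c["z_map"].reshape(-1,1)
    return (r@T[:3,:3].T+T[:3,3]).reshape(h,w,3)
def eul(o):
    from scipy.spatial.transform import Rotation as R
    return R.from_euler('xyz',o).as_matrix()
def wristT(c,obs):
    T=np.eye(4);T[:3,:3]=eul(obs["orientation"]);T[:3,3]=obs["position"];return T@c["mount"]
def crop(img,x0,y0,x1,y1,f,name):
    cv2.imwrite(name,cv2.resize(img[y0:y1,x0:x1,::-1],None,fx=f,fy=f,interpolation=cv2.INTER_CUBIC))
E
python3 - <<'E'
from h import *
for n in("top","scene"):
    c=dict(np.load(n+"0.npz")); P=cloud(c,c["T"]); np.save(n+"P.npy",P)
    print(n,{k:P[v,u].round(3) for k,(u,v) in ({"lift":(337,210),"glass":(291,174),"pan":(435,177),"bench":(360,270)} if n=="top" else {"lift":(317,192),"glass":(358,269),"pan":(183,209),"bench":(400,160)}).items()})
c=dict(np.load("top0.npz"));crop(c["image"],200,90,500,290,2.6,"pics/t1.png")
c=dict(np.load("scene0.npz"));crop(c["image"],260,160,500,310,3.3,"pics/s1.png")
E
```

```text
top {'lift': array([0.468, 0.039, 0.101]), 'glass': array([0.598, 0.194, 0.042]), 'pan': array([ 0.595, -0.299,  0.007]), 'bench': array([ 0.278, -0.04 , -0.001])}
scene {'lift': array([0.471, 0.042, 0.1  ]), 'glass': array([0.61 , 0.204, 0.042]), 'pan': array([ 0.594, -0.303,  0.007]), 'bench': array([0.19 , 0.197, 0.002])}
```

View pics/t1.png

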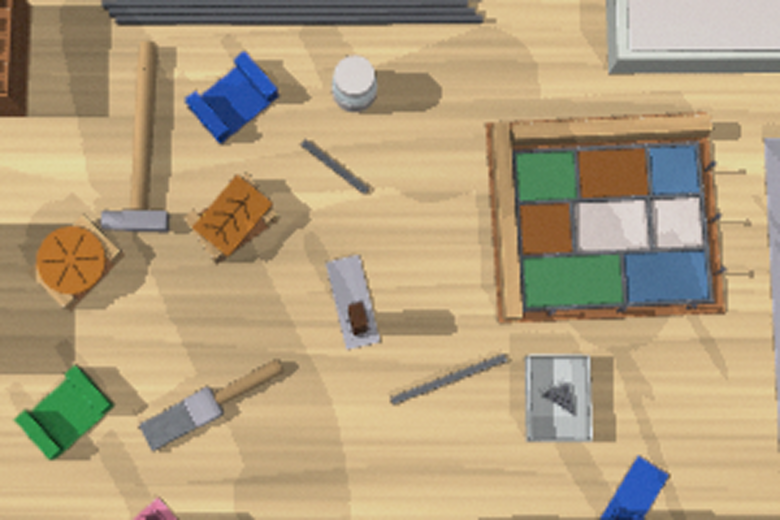

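View pics/s1.png

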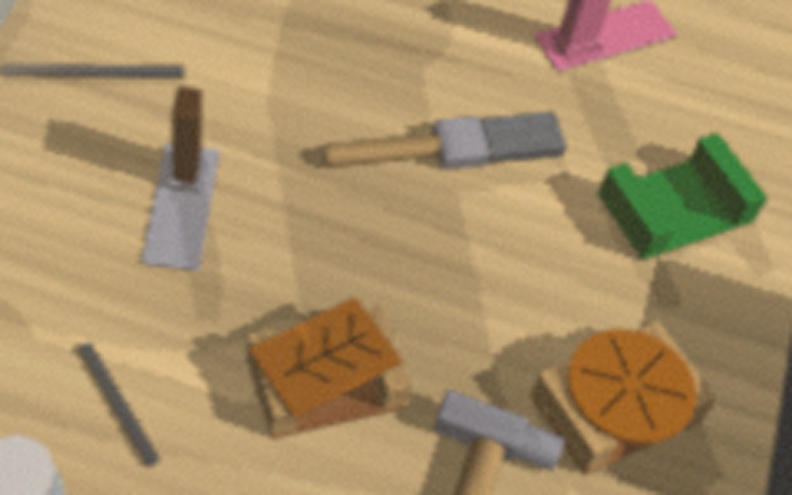

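```bash
python3 - <<'E'
from h import *
for n in("top","scene"):
    c=dict(np.load(n+"0.npz")); P=np.load(n+"P.npy"); X,Y,Z=P[...,0],P[...,1],P[...,2]
    hsv=cv2.cvtColor(c["image"],cv2.COLOR_RGB2HSV).astype(int)
    def rect(m,name,zz=None):
        Q=P[m][:,:2].astype(np.float32); (cx,cy),s,a=cv2.minAreaRect(Q); print(n,name,m.sum(),"c",round(cx,4),round(cy,4),"s",np.round(s,4),"a",round(a,1),"zmed",np.median(Z[m]).round(4),"mean",Q.mean(0).round(4))
    box=lambda a,b,c_,d:(X>a)&(X<b)&(Y>c_)&(Y<d)
    rect(box(.52,.68,.13,.27)&(Z>.03)&(Z<.06)&(hsv[...,1]>170),"glass")
    rect(box(.42,.52,-.02,.1)&(Z>.085)&(Z<.13),"griptop")
    m=box(.40,.62,-.02,.1)&(hsv[...,1]<70)&(Z<.015)&(hsv[...,2]>90);
    k,l,st,_=cv2.connectedComponentsWithStats(m.astype(np.uint8));i=1+st[1:,4].argmax();rect(l==i,"blade")
    m=box(.40,.8,-.48,-.1)&(Z>.033)&(Z<.055);rect(m,"battens")
    m=box(.5,.7,-.4,-.2)&(hsv[...,1]<40)&(hsv[...,2]>170)
    k,l,st,_=cv2.connectedComponentsWithStats(m.astype(np.uint8))
    for i in range(1,k):
        if st[i,4]>60: rect(l==i,"paper")
E
```

```text
top glass 442 c 0.6042 0.2015 s [0.0606 0.0902] a 51.3 zmed 0.0394 mean [0.6033 0.2018]
top griptop 61 c 0.4666 0.0371 s [0.0308 0.0197] a 12.2 zmed 0.096 mean [0.4665 0.0371]
top blade 400 c 0.4962 0.0445 s [0.1215 0.0476] a 13.5 zmed 0.0014 mean [0.5002 0.0459]
top battens 1044 c 0.5816 -0.29 s [0.3078 0.287 ] a 2.8 zmed 0.0406 mean [ 0.6568 -0.2314]
top paper 461 c 0.5985 -0.2999 s [0.0641 0.0891] a 3.1 zmed 0.0053 mean [ 0.5981 -0.3003]
top paper 216 c 0.6008 -0.3784 s [0.0619 0.0432] a 0.8 zmed 0.0052 mean [ 0.6012 -0.3789]
scene glass 783 c 0.6041 0.2008 s [0.0675 0.0891] a 51.5 zmed 0.0419 mean [0.607  0.2027]
scene griptop 102 c 0.4673 0.0389 s [0.036  0.0205] a 13.9 zmed 0.0976 mean [0.4708 0.0403]
scene blade 577 c 0.4962 0.0446 s [0.1236 0.049 ] a 13.7 zmed 0.0039 mean [0.5062 0.0479]
scene battens 1814 c 0.5713 -0.2882 s [0.3305 0.2899] a 2.1 zmed 0.0424 mean [ 0.6663 -0.2285]
scene paper 247 c 0.5994 -0.3791 s [0.0619 0.0426] a 2.5 zmed 0.0076 mean [ 0.6012 -0.3792]
scene paper 530 c 0.5956 -0.3005 s [0.0613 0.0878] a 4.8 zmed 0.0076 mean [ 0.5966 -0.3005]
```

```bash
cat > plan.py <<'E'
import sys
from bench import *
from h import *
from scipy.spatial.transform import Rotation as Ro
def plan(x,y,z,yaw):
    o=get_obs();R=eul(o["orientation"]);d=R.T@(np.array([x,y,z])-o["position"])
    Rt=Ro.from_euler('xyz',[-np.pi/2,0,np.radians(yaw)]).as_matrix()
    rv=np.degrees(Ro.from_matrix(R.T@Rt).as_rotvec())
    print("t",round(o["t"],2),"pos",o["position"].round(4),"yaw",np.degrees(o["orientation"]).round(2),"F",o["contact_force"].round(2),"g",round(o["grip_width"],3))
    print("shift mm (tool xyz, current axes)",(d*1000).round(1),"turn",rv.round(2))
if __name__=="__main__": plan(*map(float,sys.argv[1:]))
E
python3 plan.py .467 .0375 .2 -166.5
```

```text
t 0.15 pos [ 0.1634 -0.5248  0.2046] yaw [-9.0090e+01  1.0000e-02 -1.6271e+02] F [ 0.55 -0.17 -0.02] g 0.997
shift mm (tool xyz, current axes) [-457.     5.4 -446.6] turn [ 0.09  3.79 -0.01]
```

Emit:
carry_out([
  [-0.02, 0, -0.02, 0, 0, 0, 1],
  [-0.037, 0, -0.036, 0, 0, 0, 1],
  [-0.04, 0, -0.039, 0, 0, 0, 1],
  [-0.04, 0, -0.039, 0, 0, 0, 1],
  [-0.04, 0, -0.039, 0, 0, 0, 1],
  [-0.04, 0, -0.039, 0, 0, 0, 1],
  [-0.04, 0, -0.039, 0, 0, 0, 1],
  [-0.04, 0, -0.039, 0, 0, 0, 1],
])

```text
t: 1.15
position: [0.3612, -0.1583, 0.2053]
orientation: [-1.57, 0.0, -2.84]
contact_force: [0.6, -0.4, 0.1]
grip_width: 0.999
```

Emit:
carry_out([
  [-0.04, 0, -0.039, 0, 0, 0, 1],
  [-0.04, 0, -0.039, 0, 1, 0, 1],
  [-0.04, 0, -0.039, 0, 1, 0, 1],
  [-0.03, 0, -0.03, 0, 1.8, 0, 1],
  [-0.01, 0.005, -0.01, 0, 0, 0, 1],
  [0, 0, 0, 0, 0, 0, 1],
])

```text
t: 1.9
position: [0.4694, 0.0359, 0.1993]
orientation: [-1.571, -0.003, -2.905]
contact_force: [-0.1, -0.1, 0.1]
grip_width: 1.002
```

```bash
python3 plan.py .467 .0375 .2 -166.5; python3 - <<'E'
from bench import *
from h import *
o=get_obs();c=camera("wrist");T=wristT(c,o);c["T"]=T;np.savez("w1.npz",**c);cv2.imwrite("pics/w1.png",c["image"][:,:,::-1])
E
```

```text
t 1.9 pos [0.4694 0.0359 0.1993] yaw [-9.0000e+01 -1.5000e-01 -1.6642e+02] F [-0.05 -0.14  0.09] g 1.002
shift mm (tool xyz, current axes) [ 1.9 -0.7 -2.2] turn [-0.    0.08  0.15]
```

View pics/w1.png

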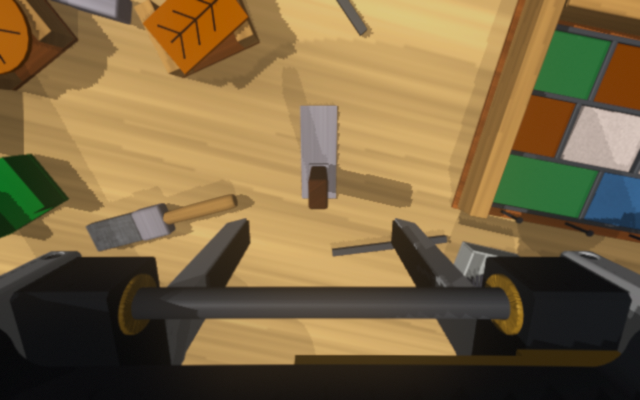

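```bash
python3 - <<'E'
from h import *
c=dict(np.load("w1.npz"));T=c["T"];P=cloud(c,T);X,Y,Z=P[...,0],P[...,1],P[...,2]
hsv=cv2.cvtColor(c["image"],cv2.COLOR_RGB2HSV).astype(int)
vv=np.arange(400)[:,None]<215
def rect(m,name):
    k,l,st,_=cv2.connectedComponentsWithStats(m.astype(np.uint8));i=1+st[1:,4].argmax();m=l==i
    Q=P[m][:,:2].astype(np.float32);(cx,cy),s,a=cv2.minAreaRect(Q);print(name,m.sum(),"c",round(cx,4),round(cy,4),"s",np.round(s,4),"a",round(a,1),"z",np.median(Z[m]).round(4))
box=lambda a,b,c_,d:vv&(X>a)&(X<b)&(Y>c_)&(Y<d)
rect(box(.4,.52,-.02,.1)&(Z>.09),"grip")
rect(box(.40,.62,-.02,.1)&(hsv[...,1]<70)&(Z<.015)&(hsv[...,2]>110),"blade")
rect(box(.52,.68,.13,.27)&(Z>.035)&(Z<.055)&(hsv[...,1]>170),"glass")
rect(box(.5,.7,-.36,-.2)&(hsv[...,1]<40)&(hsv[...,2]>170),"paper")
crop(c["image"],120,0,380,230,3,"pics/w1c.png")
print(onplane(c,T,[[304,105],[338,105],[301,194],[337,197]],.003).round(4))
print(onplane(c,T,[[309,178],[327,178],[309,208],[327,208]],.098).round(4))
E
```

```text
grip 614 c 0.4679 0.039 s [0.0312 0.0194] a 13.6 z 0.0985
blade 2399 c 0.4966 0.0455 s [0.1174 0.0461] a 13.7 z 0.0038
glass 4726 c 0.6055 0.2043 s [0.0652 0.0948] a 50.9 z 0.0416
paper 3544 c 0.598 -0.2994 s [0.0644 0.0906] a 2.6 z 0.0076
[[0.5506 0.0768 0.003 ]
 [0.5605 0.0357 0.003 ]
 [0.438  0.0555 0.003 ]
 [0.4453 0.0073 0.003 ]]
[[0.4814 0.0508 0.098 ]
 [0.4856 0.0335 0.098 ]
 [0.4511 0.0438 0.098 ]
 [0.4554 0.026  0.098 ]]
```

View pics/w1c.png

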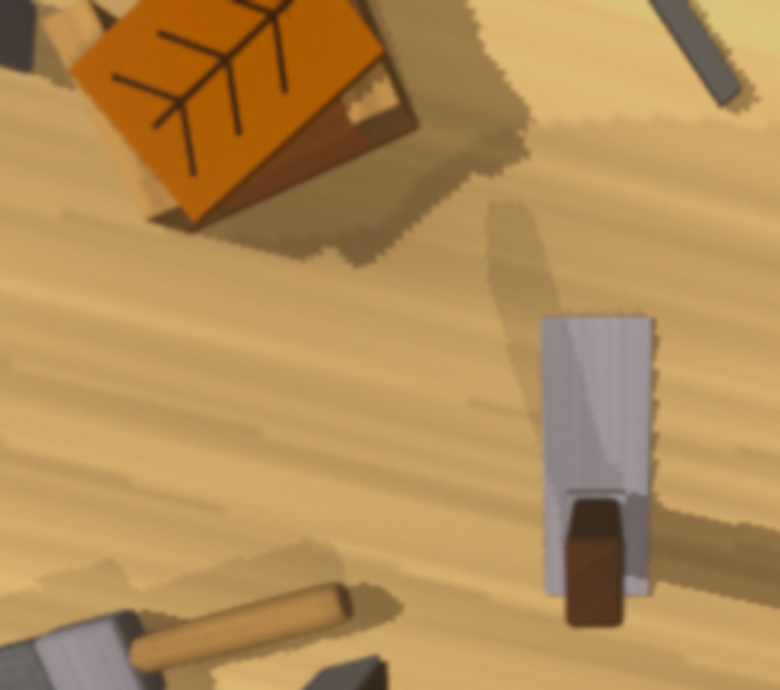

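```bash
python3 plan.py .468 .0386 .056 -166.4
```

```text
t 1.95 pos [0.4693 0.0351 0.1998] yaw [-8.998e+01 -1.100e-01 -1.665e+02] F [-0.15 -0.63 -0.66] g 1.0
shift mm (tool xyz, current axes) [  0.2 143.8  -3.7] turn [-0.02 -0.1   0.11]
```

Emit:
carry_out([
  [0, 0.02, -0.0035, 0, 0, 0, 1],
  [0, 0.035, 0, 0, 0, 0, 1],
  [0, 0.035, 0, 0, 0, 0, 1],
  [0, 0.033, 0, 0, 0, 0, 1],
  [0, 0.015, 0, 0, 0, 0, 1],
  [0, 0.006, 0, 0, 0, 0, 1],
  [0, 0, 0, 0, 0, 0, 1],
])

```text
t: 2.82
position: [0.4696, 0.0388, 0.0573]
orientation: [-1.57, 0.001, -2.907]
contact_force: [0.3, 0.0, -0.3]
grip_width: 1.002
```

```bash
python3 plan.py .468 .0386 .056 -166.4; python3 - <<'E'
from bench import *
from h import *
o=get_obs();c=camera("wrist");T=wristT(c,o);c["T"]=T;np.savez("w2.npz",**c);cv2.imwrite("pics/w2.png",c["image"][:,:,::-1])
E
```

```text
t 2.83 pos [0.4696 0.0388 0.0573] yaw [-8.9970e+01  7.0000e-02 -1.6654e+02] F [ 0.27  0.   -0.27] g 1.002
shift mm (tool xyz, current axes) [ 1.6  1.3 -0.2] turn [-0.03 -0.14 -0.07]
```

View pics/w2.png

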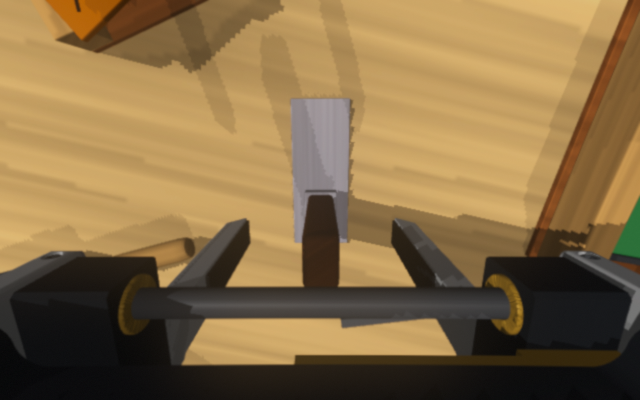

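Grip sits centrally (cols 303–339) between the fingers, blade tip edge level at row 98. Closing.

Emit:
carry_out([
  [0.0015, 0.001, 0, 0, 0, 0, 0.3],
  [0, 0, 0, 0, 0, 0, 0],
  [0, 0, 0, 0, 0, 0, 0],
  [0, 0, 0, 0, 0, 0, 0],
  [0, 0, 0, 0, 0, 0, 0],
  [0, 0, 0, 0, 0, 0, 0],
  [0, 0, 0, 0, 0, 0, 0],
], newtons=50)

```text
t: 3.75
position: [0.4676, 0.0389, 0.0554]
orientation: [-1.571, -0.0, -2.906]
contact_force: [-0.8, -0.3, -0.8]
grip_width: 0.292
```

```bash
python3 plan.py .468 .0386 .126 -166.4
```

```text
t 3.75 pos [0.4676 0.0389 0.0554] yaw [ -90.     -0.   -166.51] F [-0.76 -0.34 -0.83] g 0.292
shift mm (tool xyz, current axes) [ -0.3 -70.6   0.4] turn [-0.   -0.11  0.  ]
```

Emit:
carry_out([
  [0, 0, 0, 0, 0, 0, 0],
  [0, 0, 0, 0, 0, 0, 0],
  [0, 0, 0, 0, 0, 0, 0],
  [0, 0, 0, 0, 0, 0, 0],
  [0, 0, 0, 0, 0, 0, 0],
], newtons=50)

```text
t: 4.38
position: [0.4676, 0.0388, 0.0554]
orientation: [-1.571, -0.0, -2.906]
contact_force: [-0.1, 0.0, -0.0]
grip_width: 0.211
```

Emit:
carry_out([
  [0, -0.01, 0, 0, 0, 0, 0],
  [0, -0.025, 0, 0, 0, 0, 0],
  [0, -0.03, 0, 0, 0, 0, 0],
  [0, -0.025, 0, 0, 0, 0, 0],
  [0, -0.01, 0, 0, 0, 0, 0],
  [0, 0, 0, 0, 0, 0, 0],
])

```text
t: 5.12
position: [0.4679, 0.0389, 0.156]
orientation: [-1.57, 0.001, -2.906]
contact_force: [-0.6, 0.5, -2.1]
grip_width: 0.209
```

```bash
python3 plan.py .509 .088 .156 -130; python3 - <<'E'
from bench import *
from h import *
o=get_obs();c=camera("wrist");T=wristT(c,o);c["T"]=T;np.savez("w3.npz",**c);cv2.imwrite("pics/w3.png",c["image"][:,:,::-1])
E
```

```text
t 5.12 pos [0.4679 0.0389 0.156 ] yaw [-8.9980e+01  7.0000e-02 -1.6651e+02] F [-0.64  0.54 -2.12] g 0.209
shift mm (tool xyz, current axes) [-51.4   0.  -38.1] turn [ -0.04 -36.51  -0.06]
```

View pics/w3.png

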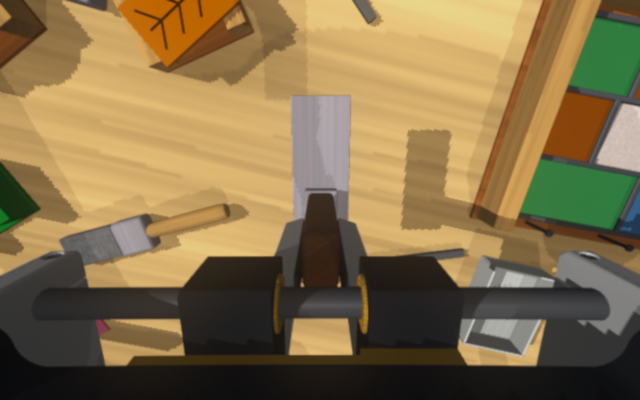

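Emit:
carry_out([
  [-0.01, 0, -0.008, 0, 0, 0, 0],
  [-0.02, 0, -0.015, 0, 0, 0, 0],
  [-0.021, 0, -0.015, 0, -4, 0, 0],
  [0, 0, 0, 0, -8, 0, 0],
  [0, 0, 0, 0, -9, 0, 0],
  [0, 0, 0, 0, -9, 0, 0],
  [0, 0, 0, 0, -6.5, 0, 0],
  [0, 0, 0, 0, 0, 0, 0],
])

```text
t: 6.18
position: [0.5081, 0.0883, 0.1542]
orientation: [-1.572, -0.001, -2.27]
contact_force: [0.3, 0.1, -2.4]
grip_width: 0.212
```

```bash
python3 plan.py .509 .088 .156 -130; python3 - <<'E'
from bench import *
from h import *
o=get_obs();c=camera("wrist");T=wristT(c,o);c["T"]=T;np.savez("w4.npz",**c);cv2.imwrite("pics/w4.png",c["image"][:,:,::-1])
P=cloud(c,T);crop(c["image"],200,0,460,200,3,"pics/w4c.png")
# blade plane
for p in [(305,105),(335,105),(300,150),(340,150),(300,180),(340,180)]: print(p,P[p[1],p[0]].round(4))
E
```

```text
t 6.17 pos [0.5081 0.0883 0.1542] yaw [-9.0090e+01 -7.0000e-02 -1.3006e+02] F [ 0.33  0.08 -2.45] g 0.212
shift mm (tool xyz, current axes) [-0.3 -1.8  0.9] turn [ 0.09 -0.06  0.07]
(305, 105) [0.5519 0.1596 0.103 ]
(335, 105) [0.5695 0.1448 0.1022]
(300, 150) [0.5265 0.1362 0.1025]
(340, 150) [0.5509 0.1158 0.1029]
(300, 180) [0.5107 0.118  0.1037]
(340, 180) [0.5355 0.0968 0.1028]
```

View pics/w4.png

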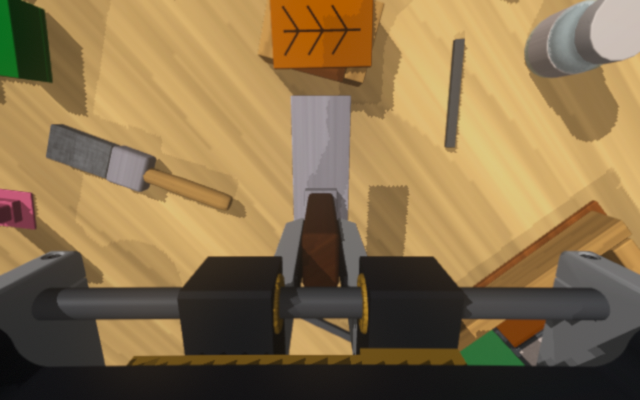

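View pics/w4c.png

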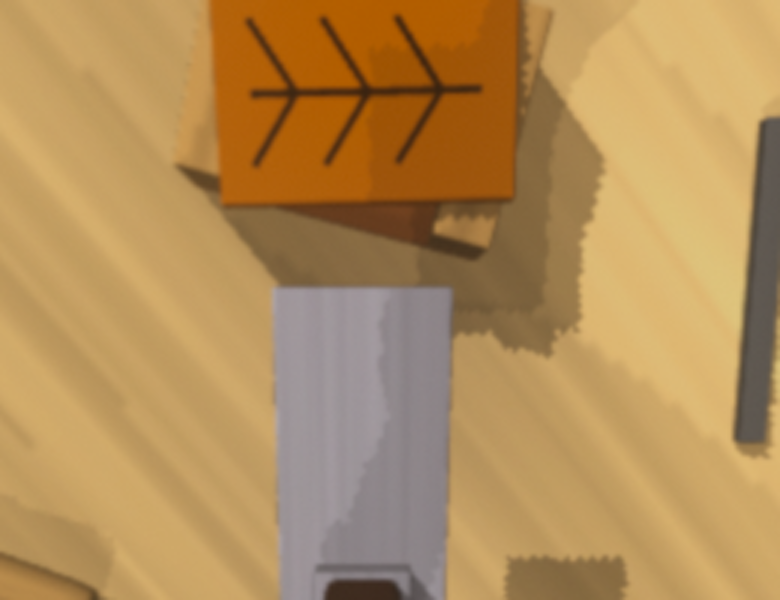

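```bash
python3 - <<'E'
from h import *
c=dict(np.load("w4.npz"));T=c["T"];P=cloud(c,T)
f=lambda pts,z:onplane(c,T,[[200+a/3-.33,b/3-.33] for a,b in pts],z)
def ang(a,b):return np.degrees(np.arctan2(*(b-a)[1::-1])).round(1)
g=f([(222,204),(515,197),(212,20),(520,20)],.041);print("glass",g[:2].round(4),ang(g[0],g[1]),ang(g[0],g[2]),ang(g[1],g[3]))
s=f([(178,165),(433,232),(490,248),(550,10),(208,20)],.036);print(s.round(4),"front edge",ang(s[1],s[2]),ang(s[0],s[2]),"side",ang(s[2],s[3]),ang(s[0],s[4]))
print("len front",np.linalg.norm(s[2]-s[0]),np.linalg.norm(s[1]-s[2]))
E
```

```text
glass [[0.5506 0.208  0.041 ]
 [0.622  0.1505 0.041 ]] -38.8 50.9 50.9
[[0.5475 0.2264 0.036 ]
 [0.5968 0.1594 0.036 ]
 [0.6078 0.1438 0.036 ]
 [0.6627 0.1851 0.036 ]
 [0.582  0.2497 0.036 ]] front edge -54.7 -53.9 side 37.0 34.1
len front 0.10221139508145814 0.019096517170934833
```

```bash
python3 plan.py .489 .1204 .12 -144
```

```text
t 6.22 pos [0.5082 0.0882 0.1544] yaw [-9.008e+01 -7.000e-02 -1.301e+02] F [ 0.79 -0.34 -0.83] g 0.211
shift mm (tool xyz, current axes) [-12.3  34.4 -35.3] turn [ 0.07 13.9   0.07]
```

Emit:
carry_out([
  [-0.003, 0, -0.008, 0, 0, 0, 0],
  [-0.004, 0, -0.012, 0, 0, 0, 0],
  [-0.004, 0.005, -0.012, 0, 0, 0, 0],
  [-0.001, 0.01, -0.003, 0, 4, 0, 0],
  [0, 0.015, 0, 0, 6, 0, 0],
  [0, 0.004, 0, 0, 4, 0, 0],
  [0, 0, 0, 0, 0, 0, 0],
])

```text
t: 7.1
position: [0.4884, 0.12, 0.1207]
orientation: [-1.572, -0.001, -2.512]
contact_force: [-0.3, -0.0, -2.2]
grip_width: 0.213
```

```bash
python3 plan.py .489 .1204 .12 -144; python3 - <<'E'
from bench import *
from h import *
o=get_obs();c=camera("wrist");T=wristT(c,o);c["T"]=T;np.savez("w5.npz",**c);cv2.imwrite("pics/w5.png",c["image"][:,:,::-1])
crop(c["image"],220,0,420,200,4,"pics/w5c.png")
c=camera("scene");np.savez("s5.npz",**c);crop(c["image"],260,200,460,310,4,"pics/s5c.png")
E
```

```text
t 7.1 pos [0.4884 0.12   0.1207] yaw [-9.0040e+01 -7.0000e-02 -1.4393e+02] F [-0.27 -0.04 -2.18] g 0.213
shift mm (tool xyz, current axes) [-0.7  0.7  0.1] turn [0.04 0.07 0.07]
```

View pics/w5c.png

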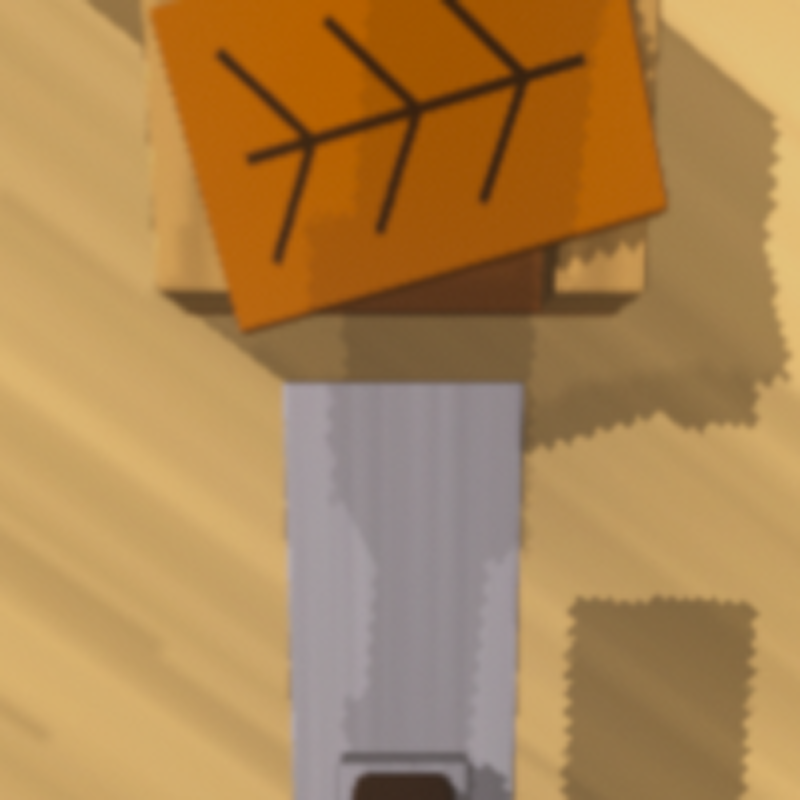

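View pics/s5c.png

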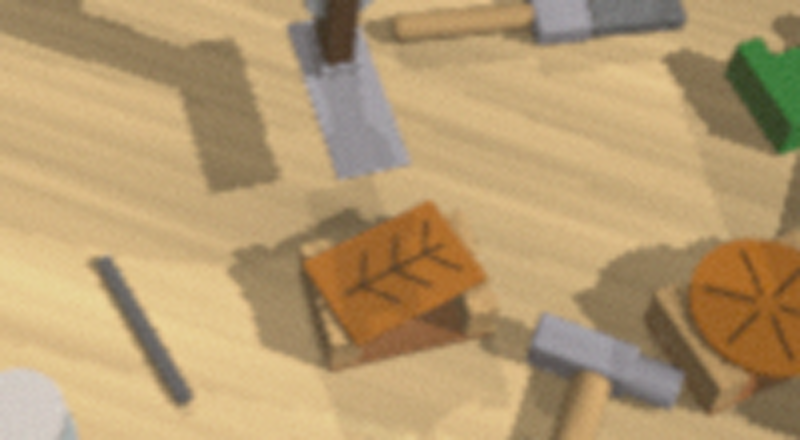

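```bash
python3 - <<'E'
from h import *
from scipy.spatial.transform import Rotation as R
c=dict(np.load("w5.npz"));T=c["T"]
f=lambda pts,z:onplane(c,T,[[220+a/4-.37,b/4-.37] for a,b in pts],z)
yaw=np.radians(-143.93);M=np.array([[np.cos(yaw),np.sin(yaw)],[-np.sin(yaw),np.cos(yaw)]])
tcp=np.array([.4884,.1200]); 
loc=lambda p:((p[:,:2]-tcp)@M.T*1000*-1).round(1)   # lifter frame: x fwd, y left
print("rest front L,R,innerR",loc(f([(157,290),(643,290),(553,290),(150,30),(655,30)],.036)).tolist())
print("foot front",loc(f([(205,314),(617,314)],.003)).tolist())
print("blade tip",loc(f([(285,383),(523,383)],.069)).tolist(),"rear",loc(f([(290,640),(518,640)],.069)).tolist())
g=f([(244,330),(667,207),(152,10),(630,0)],.041);print("glass L,R,Lback",loc(g).tolist())
P=cloud(c,T);hsv=cv2.cvtColor(c["image"],cv2.COLOR_RGB2HSV).astype(int)
m=(P[...,2]>.037)&(P[...,2]<.055)&(hsv[...,1]>200)&(np.arange(400)[:,None]<100)
k,l,st,_=cv2.connectedComponentsWithStats(m.astype(np.uint8));m=l==1+st[1:,4].argmax()
q=np.c_[loc(P[m]),np.zeros(m.sum())];print(q.min(0),q.max(0));print(cv2.minAreaRect(q[:,:2].astype(np.float32)))
E
```

```text
rest front L,R,innerR [[110.7, 53.0], [110.7, -50.5], [110.8, -31.3], [159.2, 51.6], [159.2, -50.2]]
foot front [[110.2, 48.3], [110.2, -50.9]]
blade tip [[89.6, 23.0], [89.6, -22.2]] rear [[40.6, 23.3], [40.6, -22.5]]
glass L,R,Lback [[102.2, 34.1], [125.8, -53.6], [161.0, 50.1], [162.8, -44.0]]
[102.1 -52.4   0. ] [163.8  50.1   0. ]
((142.69857788085938, -2.0457305908203125), (61.6048469543457, 92.78607177734375), 13.98825454711914)
```

Emit:
carry_out([
  [0, 0.006, -0.001, 0, 0, 0, 0],
  [0, 0.012, 0, 0, 0, 0, 0],
  [0, 0.014, 0, 0, 0, 0, 0],
  [0, 0.01, 0, 0, 0, 0, 0],
  [0, 0.004, 0, 0, 0, 0, 0],
  [0, 0, 0, 0, 0, 0, 0],
])

```text
t: 7.95
position: [0.4886, 0.1202, 0.0751]
orientation: [-1.571, -0.001, -2.513]
contact_force: [-0.2, 0.2, -2.2]
grip_width: 0.211
```

```bash
cat > look.py <<'E'
import sys
from bench import *
from h import *
n=sys.argv[1]
o=get_obs();c=camera("wrist");c["T"]=wristT(c,o);c["pos"]=o["position"];c["ori"]=o["orientation"];np.savez(n+".npz",**c);cv2.imwrite(f"pics/{n}.png",c["image"][:,:,::-1])
crop(c["image"],220,0,420,200,4,f"pics/{n}c.png")
print(o["t"],o["position"].round(4),np.degrees(o["orientation"]).round(2),o["contact_force"].round(2))
s=camera("scene");np.savez("s"+n+".npz",**s);crop(s["image"],*map(int,sys.argv[2:6]),4,f"pics/s{n}.png")
E
python3 look.py w6 260 200 460 310
```

```text
7.95 [0.4886 0.1202 0.0751] [-9.0010e+01 -4.0000e-02 -1.4401e+02] [-0.19  0.23 -2.19]
```

View pics/w6c.png

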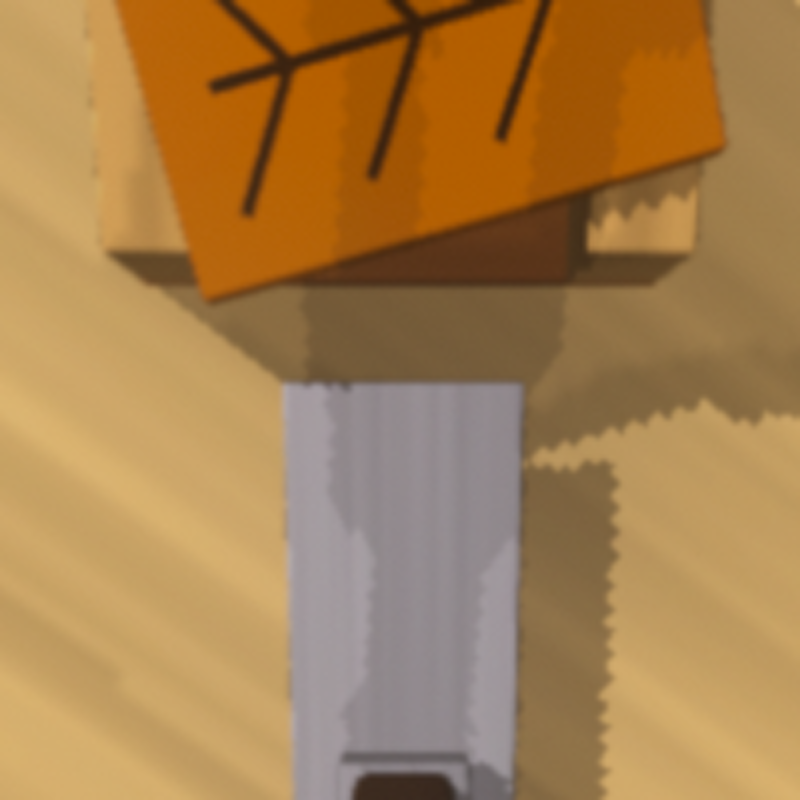

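View pics/sw6.png

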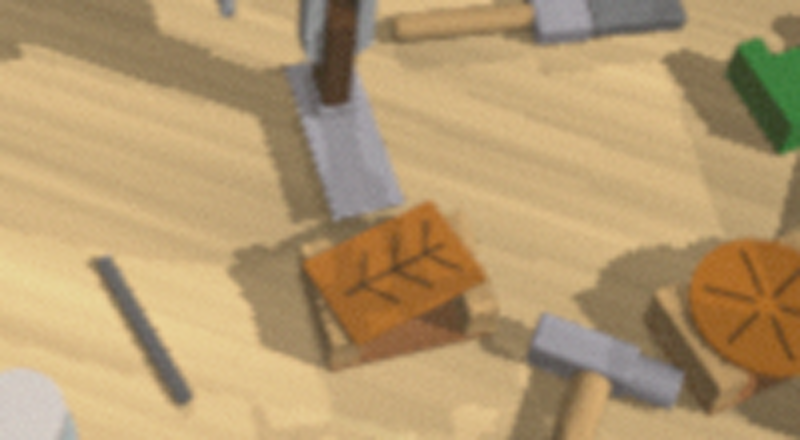

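Emit:
carry_out([
  [-0.005, 0, 0, 0, 0, 0, 0],
  [-0.01, 0, 0, 0, 0, 0, 0],
  [-0.01, 0, 0, 0, 0, 0, 0],
  [-0.01, 0, 0, 0, 0, 0, 0],
  [-0.008, 0, 0, 0, 0, 0, 0],
  [0, 0, 0, 0, 0, 0, 0],
])

```text
t: 8.8
position: [0.5239, 0.1458, 0.0753]
orientation: [-1.571, -0.0, -2.513]
contact_force: [-0.7, -0.1, -1.6]
grip_width: 0.209
```

```bash
python3 look.py w7 260 200 460 310
```

```text
8.8 [0.5239 0.1458 0.0753] [-9.0000e+01 -2.0000e-02 -1.4398e+02] [-0.65 -0.11 -1.57]
```

View pics/w7c.png

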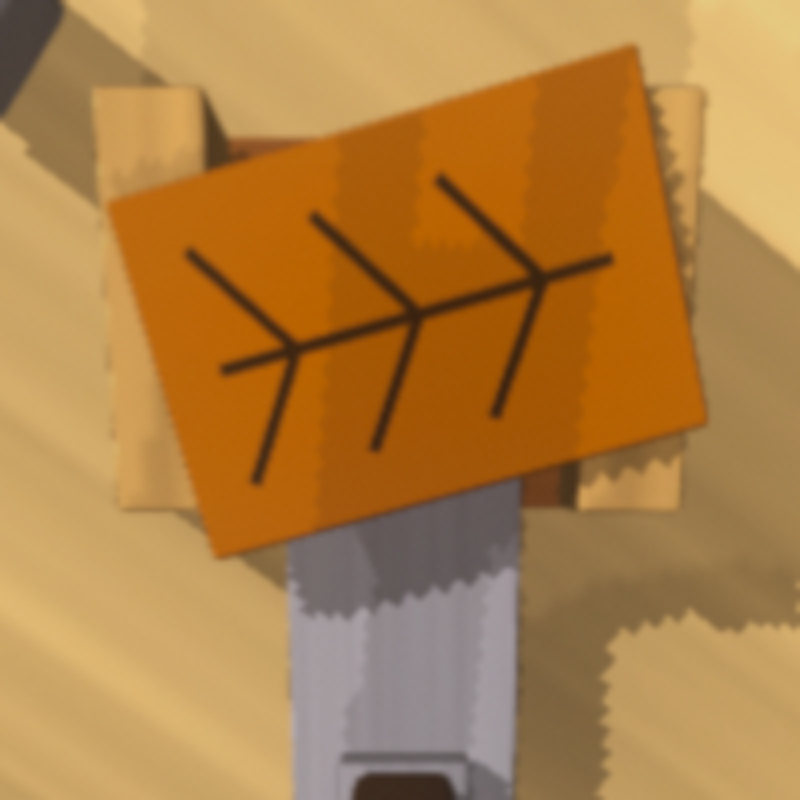

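View pics/sw7.png

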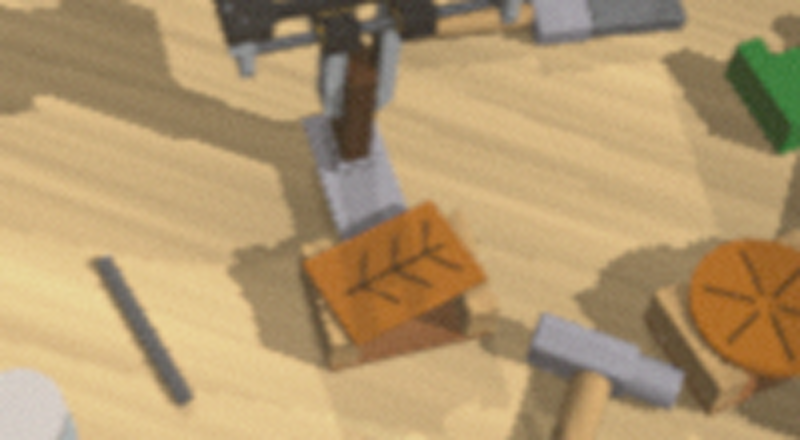

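```bash
cat > gl.py <<'E'
import sys
from h import *
c=dict(np.load(sys.argv[1]+".npz"));T=c["T"];zg=float(sys.argv[2])
P=cloud(c,T);hsv=cv2.cvtColor(c["image"],cv2.COLOR_RGB2HSV).astype(int)
m=(np.abs(P[...,2]-zg)<.012)&(hsv[...,1]>200)&(np.arange(400)[:,None]<180)
m=cv2.morphologyEx(m.astype(np.uint8),cv2.MORPH_CLOSE,np.ones((5,5)))
k,l,st,_=cv2.connectedComponentsWithStats(m);m=(l==1+st[1:,4].argmax()).astype(np.uint8)
cn=max(cv2.findContours(m,cv2.RETR_EXTERNAL,cv2.CHAIN_APPROX_NONE)[0],key=len)[:,0]
W=onplane(c,T,cn,zg); yaw=c["ori"][2]; M=np.array([[np.cos(yaw),np.sin(yaw)],[-np.sin(yaw),np.cos(yaw)]])
L=-(W[:,:2]-c["pos"][:2])@M.T*1000
(x,y),s,a=cv2.minAreaRect(L.astype(np.float32));print("lifter frame",np.round([x,y],1),np.round(s,1),round(a,1))
(x,y),s,a=cv2.minAreaRect((W[:,:2]*1000).astype(np.float32));print("world",np.round([x,y],1),np.round(s,1),round(a,1))
Q=P[cv2.erode(m,np.ones((7,7)))>0];A=np.c_[Q[:,:2]-Q[:,:2].mean(0),np.ones(len(Q))];co=np.linalg.lstsq(A,Q[:,2],rcond=None)[0];print("plane slopes deg",np.degrees(co[:2]).round(2),"z",co[2].round(4))
E
python3 gl.py w7 .041
```

```text
lifter frame [99.4 -1.4] [61.8 91.6] 14.6
world [605.1 203.1] [61.8 91.6] 50.6
plane slopes deg [-4.49 -4.02] z 0.0428
```

Emit:
carry_out([
  [-0.006, 0, 0, 0, 0, 0, 0],
  [-0.01, 0, 0, 0, 0, 0, 0],
  [-0.01, 0, 0, 0, 0, 0, 0],
  [-0.009, 0, 0, 0, 0, 0, 0],
  [-0.006, 0, 0, 0, 0, 0, 0],
  [0, 0, 0, 0, 0, 0, 0],
])

```text
t: 9.65
position: [0.5569, 0.1699, 0.0753]
orientation: [-1.571, -0.0, -2.513]
contact_force: [-0.1, -1.0, -2.6]
grip_width: 0.211
```

```bash
python3 look.py w8 260 200 460 310; python3 gl.py w8 .041
```

```text
9.65 [0.5569 0.1699 0.0753] [-9.0000e+01 -2.0000e-02 -1.4399e+02] [-0.09 -1.02 -2.58]
lifter frame [58.6 -1.4] [61.6 91.5] 14.7
world [605.2 203.2] [61.6 91.5] 50.7
plane slopes deg [1.9 2.2] z 0.0429
```

View pics/w8.png

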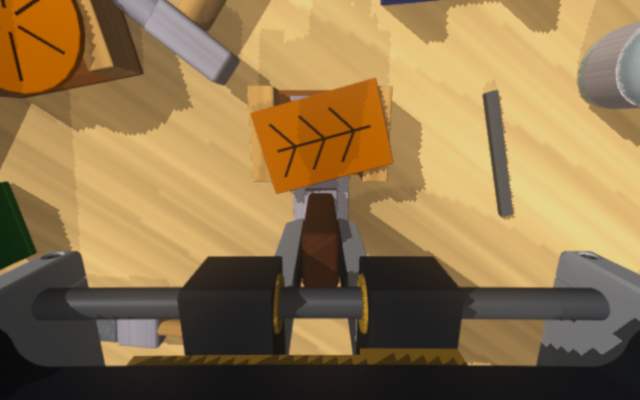

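View pics/sw8.png

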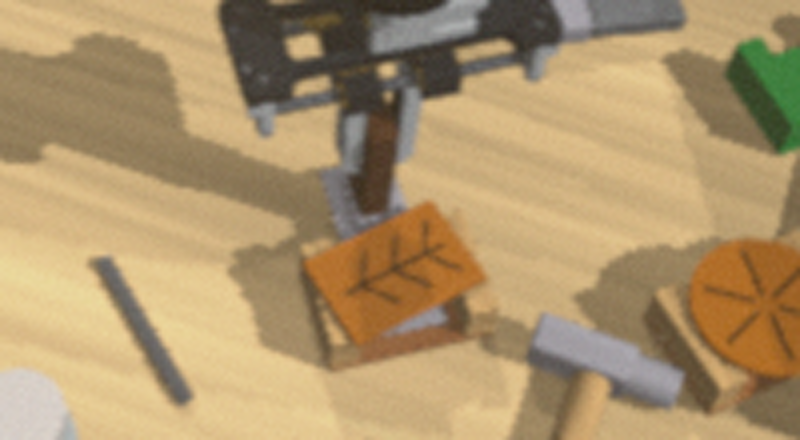

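Emit:
carry_out([
  [0, -0.003, 0, 0, 0, 0, 0],
  [0, -0.005, 0, 0, 0, 0, 0],
  [0, -0.002, 0, 0, 0, 0, 0],
  [0, -0.0015, 0, 0, 0, 0, 0],
  [0, -0.0015, 0, 0, 0, 0, 0],
  [0, -0.0015, 0, 0, 0, 0, 0],
  [0, -0.002, 0, 0, 0, 0, 0],
  [0, -0.002, 0, 0, 0, 0, 0],
])

```text
t: 10.75
position: [0.5565, 0.1695, 0.0939]
orientation: [-1.571, -0.0, -2.513]
contact_force: [0.9, -0.2, -3.0]
grip_width: 0.209
```

Emit:
carry_out([
  [0, -0.002, 0, 0, 0, 0, 0],
  [0, -0.003, 0, 0, 0, 0, 0],
  [0, -0.003, 0, 0, 0, 0, 0],
  [0, -0.002, 0, 0, 0, 0, 0],
  [0, 0, 0, 0, 0, 0, 0],
])

```text
t: 11.38
position: [0.5568, 0.1696, 0.1043]
orientation: [-1.57, 0.0, -2.513]
contact_force: [-0.0, -0.2, -2.3]
grip_width: 0.212
```

```bash
python3 look.py w9 260 200 460 310; python3 gl.py w9 .0563
```

```text
11.375 [0.5568 0.1696 0.1043] [-8.9980e+01  2.0000e-02 -1.4401e+02] [-0.01 -0.23 -2.29]
lifter frame [59.1 -1.3] [61.7 91.6] 14.6
world [605.4 203.3] [61.7 91.6] 50.6
plane slopes deg [1.61 1.76] z 0.0587
```

View pics/w9c.png

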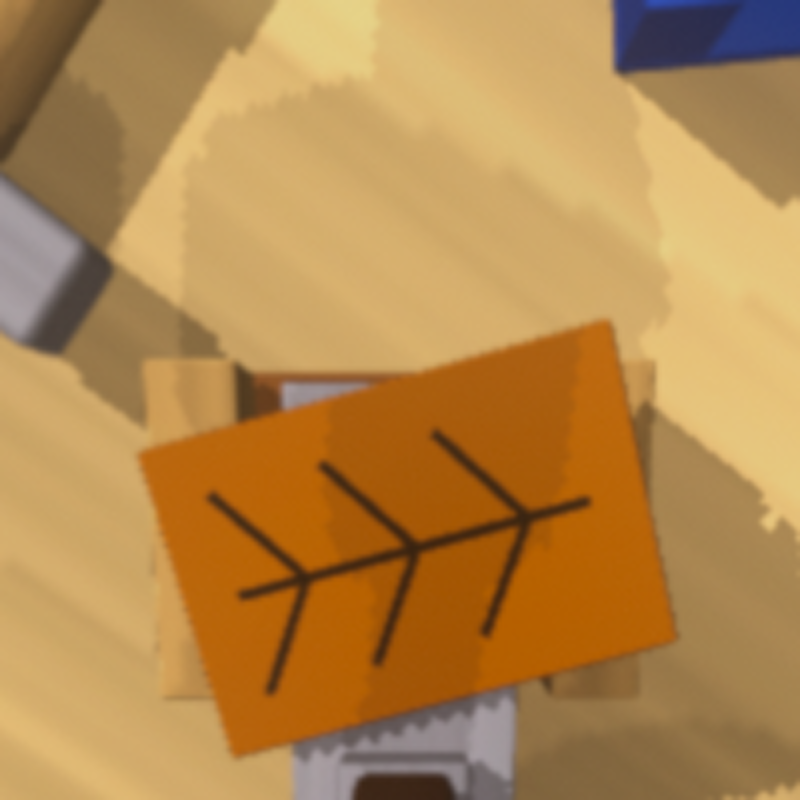

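View pics/sw9.png

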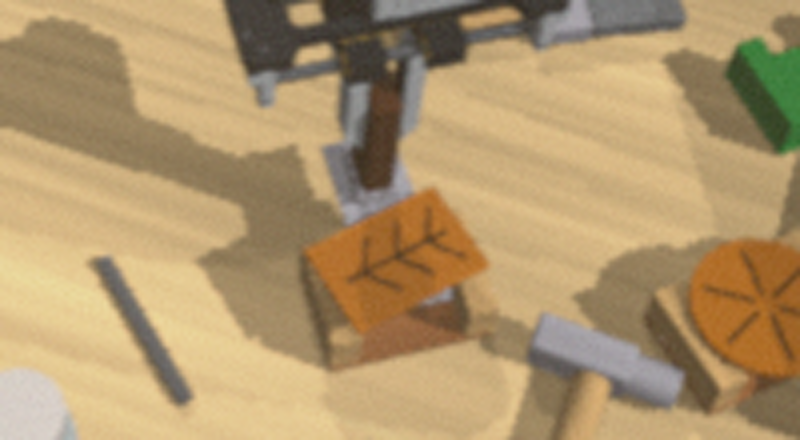

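Emit:
carry_out([
  [0, -0.003, 0, 0, 0, 0, 0],
  [0, -0.006, 0, 0, 0, 0, 0],
  [0, -0.009, 0, 0, 0, 0, 0],
  [0, -0.01, 0, 0, 0, 0, 0],
  [0, -0.009, 0, 0, 0, 0, 0],
  [0, -0.006, 0, 0, 0, 0, 0],
  [0, -0.003, 0, 0, 0, 0, 0],
])

```text
t: 12.35
position: [0.5569, 0.1696, 0.1506]
orientation: [-1.57, 0.001, -2.513]
contact_force: [0.7, -0.4, -1.9]
grip_width: 0.215
```

Emit:
carry_out([
  [0.0025, 0, 0.0031, 0, 0, 0, 0],
  [0.0049, 0, 0.0063, 0, 0, 0, 0],
  [0.0074, 0, 0.0094, 0, 0, 0, 0],
  [0.0099, 0, 0.0126, 0, 0, 0, 0],
  [0.0124, 0, 0.0157, 0, 0, 0, 0],
  [0.0148, 0, 0.0189, 0, 0, 0, 0],
  [0.0148, 0, 0.0189, 0, 0, 0, 0],
  [0.0148, 0, 0.0189, 0, 0, 0, 0],
])

```text
t: 13.35
position: [0.5515, 0.0356, 0.15]
orientation: [-1.57, -0.0, -2.514]
contact_force: [-0.3, 0.0, -1.9]
grip_width: 0.211
```

Emit:
carry_out([
  [0.0148, 0, 0.0189, 0, 0, 0, 0],
  [0.0148, 0, 0.0189, 0, 0, 0, 0],
  [0.0148, 0, 0.0189, 0, 0, 0, 0],
  [0.0148, 0, 0.0189, 0, 0, 0, 0],
  [0.0124, 0, 0.0157, 0, 0, 0, 0],
  [0.0099, 0, 0.0126, 0, 0, 0, 0],
  [0.0049, 0, 0.0063, 0, 0, 0, 0],
  [0, 0, 0, 0, 0, 0, 0],
])

```text
t: 14.35
position: [0.5466, -0.1025, 0.1499]
orientation: [-1.571, 0.0, -2.514]
contact_force: [-0.4, 1.5, -2.1]
grip_width: 0.208
```

```bash
python3 look.py w10 150 150 350 290; python3 gl.py w10 .103;python3 plan.py .5395 -.2867 .15 168.2
```

```text
14.35 [ 0.5466 -0.1025  0.1499] [-9.0020e+01  1.0000e-02 -1.4404e+02] [-0.38  1.52 -2.06]
lifter frame [58.9 -1.6] [61.3 91.4] 15.0
world [595.2 -69.2] [61.3 91.4] 51.0
plane slopes deg [1.5  1.69] z 0.1043
t 14.45 pos [ 0.5466 -0.1017  0.1499] yaw [-9.0020e+01  2.0000e-02 -1.4397e+02] F [ 0.25 -0.64 -1.62] g 0.212
shift mm (tool xyz, current axes) [114.6  -0.2 145.4] turn [ 3.000e-02  4.783e+01 -1.000e-02]
```

View pics/w10.png

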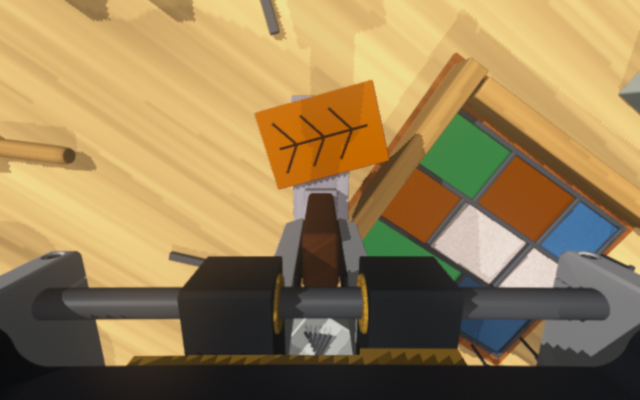

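Emit:
carry_out([
  [0, 0, 0, 0, 2, 0, 0],
  [0, 0, 0, 0, 4, 0, 0],
  [0, 0, 0, 0, 6, 0, 0],
  [0, 0, 0, 0, 7, 0, 0],
  [0, 0, 0, 0, 7, 0, 0],
  [0, 0, 0, 0, 7, 0, 0],
  [0, 0, 0, 0, 6, 0, 0],
  [0, 0, 0, 0, 5, 0, 0],
])

```text
t: 15.45
position: [0.5466, -0.1015, 0.15]
orientation: [-1.571, -0.0, 2.999]
contact_force: [-0.2, 0.5, -2.2]
grip_width: 0.209
```

Emit:
carry_out([
  [0, 0, 0, 0, 3, 0, 0],
  [0, 0, 0, 0, 1, 0, 0],
  [0, 0, 0, 0, 0, 0, 0],
])

```text
t: 15.82
position: [0.5466, -0.1018, 0.15]
orientation: [-1.571, 0.0, 2.933]
contact_force: [-0.5, -0.4, -3.1]
grip_width: 0.208
```

```bash
python3 look.py w11 150 150 350 290; python3 gl.py w11 .103;python3 plan.py .5395 -.2867 .15 168.2
python3 - <<'E'
from h import *
c=dict(np.load("w11.npz"));crop(c["image"],200,0,640,260,1.8,"pics/w11b.png")
E
```

```text
15.825 [ 0.5466 -0.1018  0.15  ] [-90.     0.   168.03] [-0.47 -0.39 -3.06]
lifter frame [58.5 -1.8] [61.6 91.1] 15.1
world [ 603.5 -115.7] [61.6 91.1] 3.2
plane slopes deg [2.4  0.01] z 0.1043
t 15.93 pos [ 0.5466 -0.102   0.15  ] yaw [-90.     0.   168.02] F [-0.12  0.57 -3.13] g 0.208
shift mm (tool xyz, current axes) [-31.4  -0.  182.1] turn [-0.   -0.18 -0.  ]
```

View pics/w11b.png

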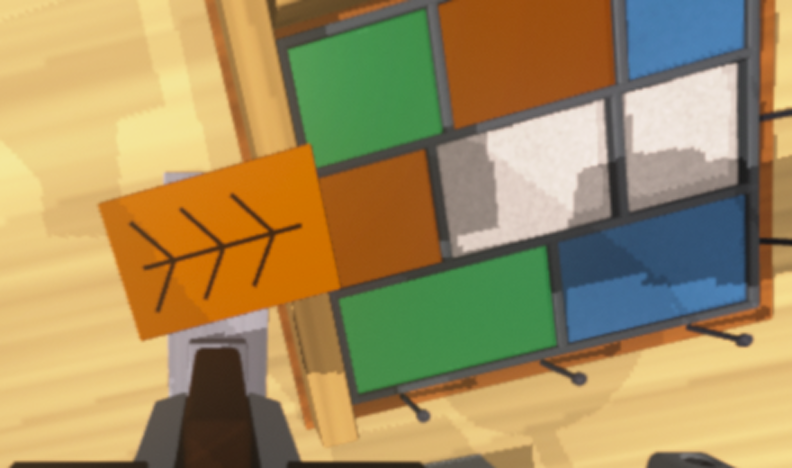

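```bash
python3 - <<'E'
from h import *
c=dict(np.load("w11.npz"));crop(c["image"],420,30,560,150,5.6,"pics/w11o.png")
E
```

```text
(no output)
```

View pics/w11o.png

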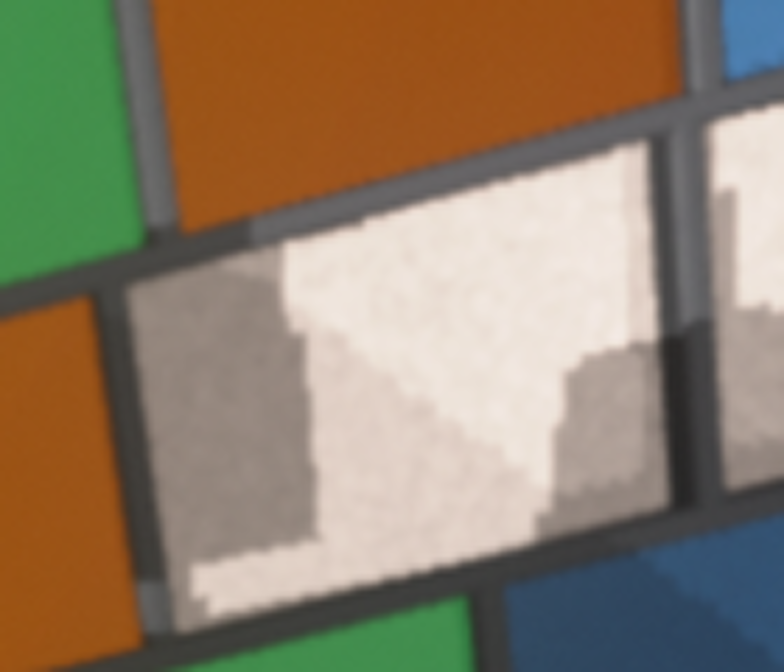

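```bash
python3 - <<'E'
from h import *
c=dict(np.load("w11.npz"));T=c["T"]
w=onplane(c,T,[[420+a/5.6-.4,30+b/5.6-.4] for a,b in [(128,287),(670,137),(697,495),(175,633)]],.014)
print((w*1000).round(1)); d=np.diff(np.r_[w,w[:1]],axis=0);print((np.linalg.norm(d,axis=1)*1000).round(1),np.degrees(np.arctan2(d[:,1],d[:,0])).round(1),w.mean(0).round(4),cv2.minAreaRect(w[:,:2].astype(np.float32)*1000))
# paper
P=cloud(c,T);hsv=cv2.cvtColor(c["image"],cv2.COLOR_RGB2HSV).astype(int)
print(np.median(P[70:100,470:500,2]))
# battens corners from full cloud (top cam): panel estimate
for n in("top","scene"):
    c=dict(np.load(n+"0.npz"));P=np.load(n+"P.npy");X,Y,Z=P[...,0],P[...,1],P[...,2]
    hsv=cv2.cvtColor(c["image"],cv2.COLOR_RGB2HSV).astype(int)
    m=(X>.45)&(X<.8)&(Y>-.47)&(Y<-.1)&(Z>.003)&(Z<.02)&(hsv[...,1]>90)&((hsv[...,0]>35))
    m&=True
    q=P[m][:,:2].astype(np.float32)*1000;print(n,m.sum(),cv2.minAreaRect(q))
E
```

```text
[[ 627.9 -246.4   14. ]
 [ 632.3 -342.3   14. ]
 [ 568.7 -346.1   14. ]
 [ 563.6 -248.8   14. ]]
[96.  63.7 97.4 64.3] [ -87.3 -176.5   93.     2.2] [ 0.5981 -0.2959  0.014 ] ((598.275390625, -295.8003234863281), (64.2896728515625, 97.43351745605469), 3.014141321182251)
0.007466977814788445
top 1878 ((597.5057983398438, -297.32135009765625), (206.906494140625, 238.66143798828125), 2.44874906539917)
scene 0 ((0.0, 0.0), (0.0, 0.0), 0.0)
```

```bash
python3 plan.py .541 -.2829 .15 167.8
```

```text
t 15.93 pos [ 0.5466 -0.102   0.15  ] yaw [-90.     0.   168.02] F [-0.12  0.57 -3.13] g 0.208
shift mm (tool xyz, current axes) [-32.1  -0.  178.1] turn [-0.    0.22 -0.  ]
```

Emit:
carry_out([
  [-0.0007, 0, 0.004, 0, 0.2, 0, 0],
  [-0.0014, 0, 0.008, 0, 0, 0, 0],
  [-0.0021, 0, 0.012, 0, 0, 0, 0],
  [-0.0028, 0, 0.016, 0, 0, 0, 0],
  [-0.0036, 0, 0.0197, 0, 0, 0, 0],
  [-0.0036, 0, 0.0197, 0, 0, 0, 0],
  [-0.0036, 0, 0.0197, 0, 0, 0, 0],
  [-0.0036, 0, 0.0197, 0, 0, 0, 0],
])

```text
t: 16.92
position: [0.5423, -0.2245, 0.1499]
orientation: [-1.571, -0.0, 2.928]
contact_force: [1.1, 0.3, -2.6]
grip_width: 0.209
```

Emit:
carry_out([
  [-0.0036, 0, 0.0197, 0, 0, 0, 0],
  [-0.0028, 0, 0.016, 0, 0, 0, 0],
  [-0.0021, 0, 0.012, 0, 0, 0, 0],
  [-0.0014, 0, 0.008, 0, 0, 0, 0],
  [-0.0007, 0, 0.004, 0, 0, 0, 0],
  [0, 0, 0, 0, 0, 0, 0],
])

```text
t: 17.68
position: [0.5402, -0.2833, 0.15]
orientation: [-1.571, -0.0, 2.929]
contact_force: [-0.1, -0.2, -2.5]
grip_width: 0.212
```

```bash
python3 look.py w12 100 140 300 290; python3 gl.py w12 .103;python3 plan.py .541 -.2829 .0857 167.8
python3 - <<'E'
from h import *
c=dict(np.load("w12.npz"));crop(c["image"],200,0,460,200,3,"pics/w12b.png")
E
```

```text
17.675 [ 0.5402 -0.2833  0.15  ] [-90.01  -0.   167.8 ] [-0.14 -0.18 -2.5 ]
lifter frame [58.7 -1.2] [60.7 91.1] 15.1
world [ 597.3 -296.9] [60.7 91.1] 2.9
plane slopes deg [ 2.37 -0.08] z 0.1044
t 17.77 pos [ 0.5402 -0.283   0.15  ] yaw [-90.01   0.   167.82] F [ 0.27 -0.35 -2.21] g 0.211
shift mm (tool xyz, current axes) [-0.8 64.3 -0.2] turn [ 0.01  0.02 -0.  ]
```

View pics/w12b.png

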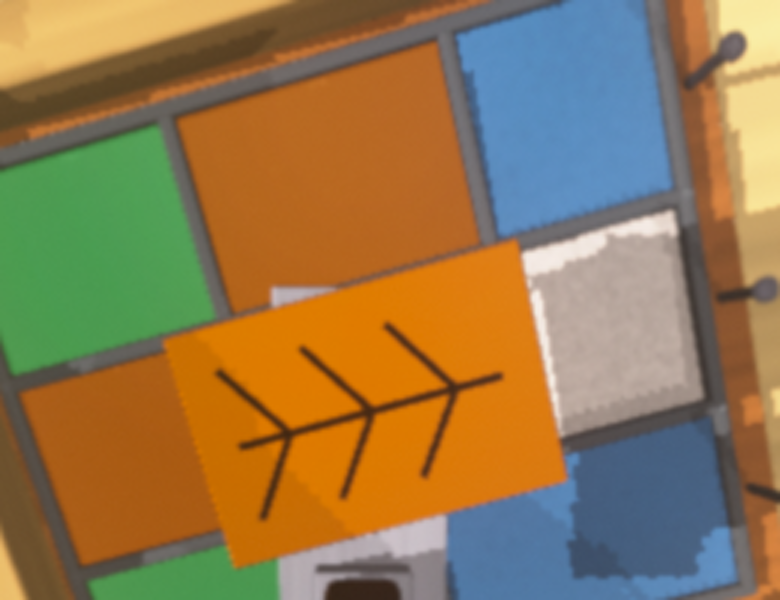

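View pics/sw12.png

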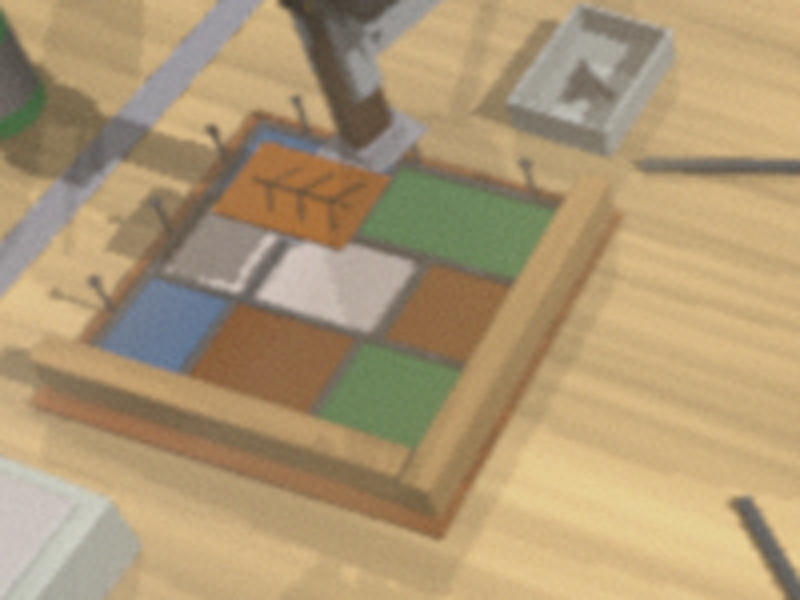

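Emit:
carry_out([
  [-0.0004, 0.003, 0, 0, 0, 0, 0],
  [-0.0004, 0.006, 0, 0, 0, 0, 0],
  [0, 0.009, 0, 0, 0, 0, 0],
  [0, 0.01, 0, 0, 0, 0, 0],
  [0, 0.01, 0, 0, 0, 0, 0],
  [0, 0.009, 0, 0, 0, 0, 0],
  [0, 0.006, 0, 0, 0, 0, 0],
  [0, 0.004, 0, 0, 0, 0, 0],
])

```text
t: 18.77
position: [0.5408, -0.2836, 0.0926]
orientation: [-1.571, -0.0, 2.928]
contact_force: [-0.3, 0.5, -2.3]
grip_width: 0.206
```

Emit:
carry_out([
  [0, 0.003, 0, 0, 0, 0, 0],
  [0, 0.003, 0, 0, 0, 0, 0],
  [0, 0.001, 0, 0, 0, 0, 0],
  [0, 0, 0, 0, 0, 0, 0],
  [0, 0, 0, 0, 0, 0, 0],
])

```text
t: 19.4
position: [0.541, -0.2837, 0.0862]
orientation: [-1.571, 0.0, 2.929]
contact_force: [0.3, -0.8, -3.0]
grip_width: 0.209
```

```bash
python3 look.py w13 100 140 300 290; python3 gl.py w13 .039;python3 plan.py .541 -.2829 .0857 167.8
python3 - <<'E'
from bench import *
from h import *
c=dict(np.load("w13.npz"));crop(c["image"],180,0,480,200,2.66,"pics/w13b.png")
c=camera("top");np.savez("t13.npz",**c);crop(c["image"],380,120,500,230,5,"pics/t13.png")
for n in("t13","sw13"):
    c=dict(np.load(n+".npz"));T=c["T"];P=cloud(c,T);hsv=cv2.cvtColor(c["image"],cv2.COLOR_RGB2HSV).astype(int);X,Y,Z=[P[...,i] for i in range(3)]
    m=(X>.54)&(X<.66)&(Y>-.36)&(Y<-.24)&(hsv[...,1]>170)&(hsv[...,0]<25)&(Z>.028)&(Z<.055)
    k,l,st,_=cv2.connectedComponentsWithStats(m.astype(np.uint8));m=l==1+st[1:,4].argmax()
    Q=P[m];print(n,m.sum(),cv2.minAreaRect(Q[:,:2].astype(np.float32)*1000),np.median(Q[:,2]))
    A=np.c_[Q[:,:2]-Q[:,:2].mean(0),np.ones(len(Q))];print(np.degrees(np.linalg.lstsq(A,Q[:,2],rcond=None)[0][:2]))
E
```

```text
19.4 [ 0.541  -0.2837  0.0862] [-8.9990e+01  2.0000e-02  1.6779e+02] [ 0.3  -0.82 -2.98]
lifter frame [58.6 -1.4] [61.4 91. ] 15.0
world [ 598.  -297.4] [61.4 91. ] 2.8
plane slopes deg [ 3.18 -0.06] z 0.0409
t 19.5 pos [ 0.541  -0.2837  0.0862] yaw [-8.9990e+01  2.0000e-02  1.6779e+02] F [-0.24  0.43 -3.04] g 0.21
shift mm (tool xyz, current axes) [ 0.2  0.5 -0.8] turn [-0.01 -0.01 -0.02]
t13 25 ((620.3902587890625, -286.7707824707031), (10.36545467376709, 29.685531616210938), 9.79012393951416) 0.03722697820716303
[0.65278557 7.24133703]
sw13 2 ((575.1998291015625, -330.78424072265625), (4.738711357116699, 0.0), -142.42103576660156) 0.039453624179078384
[13.02941945 10.02639222]
```

View pics/w13b.png

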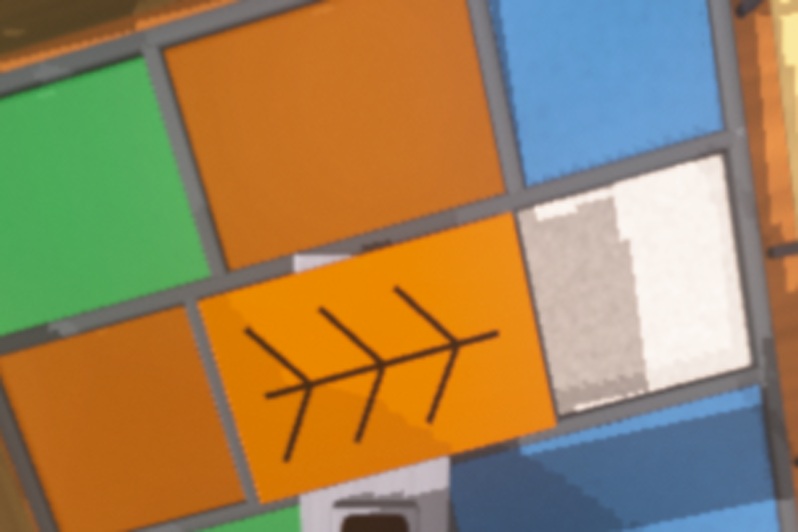

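View pics/sw13.png

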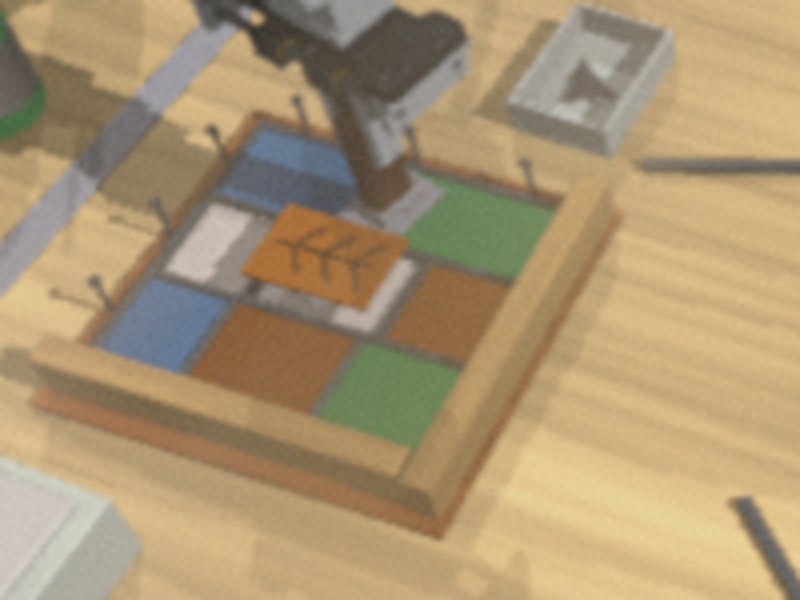

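View pics/t13.png

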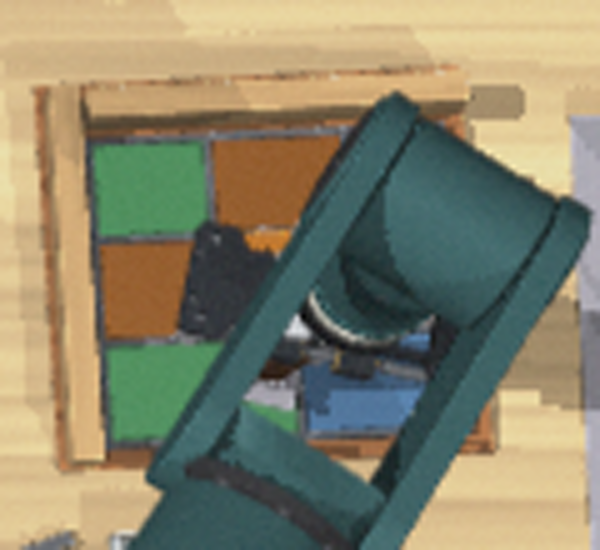

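```bash
python3 - <<'E'
from h import *
from scipy.optimize import least_squares
c=dict(np.load("sw13.npz"));T=c["T"];P=cloud(c,T)
# corners in sw13 crop (4x, offset 100,140)
uv=np.array([[100+a/4-.37,140+b/4-.37] for a,b in [(290,204),(410,240),(363,308),(241,276)]])
poly=np.zeros((400,640),np.uint8);cv2.fillPoly(poly,[uv.round().astype(int)],1);m=cv2.erode(poly,np.ones((5,5)))>0
Q=P[m];A=np.c_[Q[:,:2]-Q[:,:2].mean(0),np.ones(len(Q))];print("scene depth z",np.median(Q[:,2]),np.degrees(np.linalg.lstsq(A,Q[:,2],rcond=None)[0][:2]))
W=onplane(c,T,uv,.0395);print(W.round(4),W.mean(0),np.linalg.norm(np.diff(np.r_[W,W[:1]],axis=0),axis=1))
# bench/panel flatness reference in scene depth: green/brown glasses
for (a,b) in [(300,360),(470,220),(380,390),(450,310)]:
    print(P[140+b//4-3:140+b//4+4,100+a//4-3:100+a//4+4,2].mean().round(4))
# wrist depth slope refs: blade, brown panel glass
c=dict(np.load("w13.npz"));P=cloud(c,c["T"])
for nm,(x0,x1,y0,y1) in {"brown":(255,355,25,80),"green":(190,235,40,95),"glass":(265,375,105,150)}.items():
    Q=P[y0:y1,x0:x1].reshape(-1,3);A=np.c_[Q[:,:2]-Q[:,:2].mean(0),np.ones(len(Q))];print(nm,np.degrees(np.linalg.lstsq(A,Q[:,2],rcond=None)[0][:2]).round(2),np.median(Q[:,2]))
for n in("top0","t13"):pass
E
```

```text
scene depth z 0.0398062307114988 [57.17304745 30.66774881]
[[ 0.5696 -0.3436  0.0395]
 [ 0.5661 -0.2518  0.0395]
 [ 0.626  -0.2506  0.0395]
 [ 0.6336 -0.3388  0.0395]] [ 0.59883297 -0.29619787  0.0395    ] [0.09184253 0.0599827  0.08859645 0.06419611]
0.012
0.0312
0.0123
0.0122
brown [-20.19   3.06] 0.011790594670253673
green [-20.01 -27.01] 0.011672067834944844
glass [ 1.04 -1.4 ] 0.03968521638031064
```

```bash
python3 - <<'E'
from h import *
for n,C in (("w13",[(278,120),(350,100),(365,140),(290,160)]),("sw13",[(174,197),(197,203),(188,211),(166,206)]),("w8",[(275,125),(350,105),(370,150),(285,170)])):
    c=dict(np.load(n+".npz"));P=cloud(c,c["T"])
    for u,v in C:
        r=5 if n[0]=="w" else 2
        Q=P[v-r:v+r+1,u-r:u+r+1].reshape(-1,3);print(n,u,v,np.median(Q,0).round(4),Q[:,2].std().round(4))
E
```

```text
w13 278 120 [ 0.6174 -0.2668  0.0396] 0.0205
w13 350 100 [ 0.62   -0.3228  0.0397] 0.0205
w13 365 140 [ 0.5886 -0.3288  0.0398] 0.0007
w13 290 160 [ 0.5859 -0.2686  0.0397] 0.0289
sw13 174 197 [ 0.5872 -0.3263  0.0395] 0.0021
sw13 197 203 [ 0.5801 -0.2587  0.0393] 0.0086
sw13 188 211 [ 0.6124 -0.2654  0.0398] 0.0019
sw13 166 206 [ 0.621  -0.3286  0.0393] 0.0018
w8 275 125 [0.5925 0.2366 0.0418] 0.0193
w8 350 105 [0.635  0.2014 0.0418] 0.0193
w8 370 150 [0.6187 0.1703 0.0419] 0.0007
w8 285 170 [0.5698 0.2125 0.0419] 0.0193
```

Emit:
carry_out([
  [0, 0, 0, 0, 0, 0, 0],
  [0, 0, 0, 0, 0, 0, 0],
  [0, 0, 0, 0, 0, 0, 0],
  [0, 0, 0, 0, 0, 0, 0],
])

```text
t: 20.05
position: [0.5409, -0.2836, 0.086]
orientation: [-1.571, 0.0, 2.928]
contact_force: [0.1, -0.1, -2.2]
grip_width: 0.215
```

```bash
python3 look.py w14 100 140 300 290; python3 gl.py w14 .039; python3 -c "
from bench import *
print(hand_in())"
```

```text
20.05 [ 0.5409 -0.2836  0.086 ] [-89.99   0.   167.79] [ 0.07 -0.12 -2.25]
lifter frame [58.6 -1.3] [61.4 90.9] 15.0
world [ 597.9 -297.3] [61.4 90.9] 2.8
plane slopes deg [ 2.07 -0.04] z 0.0402
the job is handed in; nothing more can be done
None
```

The oblong glass is hovering over the large opening on the lifter, still held in the gripper, and the job was handed in at about 20 s of the 56 s allowed. I gripped the lifter by its wooden block and slid the blade under the glass between the two sticks. I then lifted the glass, carried it over the battens and nails, and lowered it over the opening. Force readings during the carry stayed at about 3 N or less, and the pictures showed nothing else moved or touched.

Last checks before handing in:
- **Centring:** the glass centre is at (597.9, -297.3) mm. The opening measured at about (598, -296.5) mm; readings of it from the different cameras differed by up to about 3 mm.
- **Direction:** the glass is turned 2.8°, the opening about 2.8 to 3°, so the long sides line up.
- **Height:** the glass underside is about 20 mm above the lead strips.
- **Level and still:** heights near the four corners agree within about 0.5 mm, and the glass moved less than 0.2 mm between the last two looks.

Two readings disagreed with what I expected:
- **Glass turn on its rest:** it lay about 15° off the rest's direction, not the stated 0.1 rad (under 6°). I slid the blade in along the rest and took out the 15° with the final turn of the wrist.
- **Tilt estimate:** a plane fitted to the wrist depth gave about 2° of tilt. It gave a similar tilt while the glass lay on the fixed rest and was unreliable elsewhere too, so I took it as a measuring fault and went by the corner heights.

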